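# Pack the seed tray and lock it on its carrying board

## Task

Pack both tins and both cartons into the black tray so that all four stand upright and flat on its floor together. Then turn the red latch handle clockwise, up over its cam, until it has dropped fully into its low notch, and leave everything standing free. Leave the bottle, jar, pots and mug where they stand.

Things in the scene. Friction and masses are not known exactly. Their poses are not given: they have to be found in the camera images.
- seed_tin_mid (a point): Green oblong seed tin with a white label, 120 x 60 x 85 mm (along its own x, y, z); stands upright on the bench, loose. The point is its centre, half-way up; z up. About 0.3 kg.
- label_carton_mid (a point): Brown cardboard oblong carton of plant labels, 120 x 52 x 80 mm (along its own x, y, z); stands upright on the bench, loose. The point is its centre, half-way up; z up. About 0.2 kg.
- powder_tin_mid (a point): Red and white squarish tin with a steel top, 56 x 62 x 80 mm (along its own x, y, z); stands upright on the bench, loose. The point is its centre, half-way up; z up. About 0.25 kg.
- feed_carton_mid (a point): Tall yellow plant-feed carton with a dark green band, 62 x 60 x 125 mm (along its own x, y, z); stands upright on the bench, loose. The point is its centre, half-way up; z up. About 0.35 kg.
- tray_floor (a point): Centre of the inner floor of the black open tray, 14 mm above the bench. Tray fixed on a plywood board; inside 130 mm along this point's x by 184 mm along its y; walls 4 mm thick, rim 42 mm above this floor (56 mm above the bench), with a lip 6 mm wide outside. z up; the cam latch is outside the -x wall. The four things fit in one layer with about 10 mm to spare each way.
- latch_pivot (a point): Vertical axis of the red cam latch handle, 60 mm above the bench, at (-108, 20) mm from the tray floor centre in the tray's x, y; axes parallel to the tray's. A claw on the handle swings over the tray's lip.
- latch_knob (a point): Centre of the upright round red grip (22 mm across, 45 mm tall, graspable from above) at the free end of the latch handle, 75 mm from the pivot axis; about 88 mm above the bench when the latch is open. It rises and falls with the handle; below it is the handle bar (its top 22.5 mm below this point).
- latch_handle (a joint): Turn of the latch handle in rad, clockwise seen from above: 0 fully open (the grip points along the tray's -x from the pivot), 1.5 locked (stop; the grip points nearly along the tray's +y). A cam keeps it level to 0.4, then makes the handle climb 10 mm until 0.97; past 1.15 it falls 16 mm into its notch, where a spring holds it down. About 3 to 6 N sideways at the grip turns it.
- latch_plunger (a joint): Height of the handle on its cam in m: about 0 open, +0.010 at the top of the cam, -0.006 down in the notch.
- spray_bottle: Bystander: blue closed bottle with a white cap, 56 mm across, 155 mm tall. Origin at the middle of its underside. Leave it where it is.
- feed_jar: Bystander: amber jar with a black lid, 64 mm across, 110 mm tall. Origin at the middle of its underside. Leave it where it is.
- black_pot: Bystander: black plant pot, 90 mm across the rim, 85 mm tall. Origin at the middle of its underside. Leave it where it is.
- green_pot: Bystander: green plant pot, 90 mm across the rim, 85 mm tall. Origin at the middle of its underside. Leave it where it is.
- clay_pot: Bystander: terracotta pot, 80 mm across the rim, 75 mm tall. Origin at the middle of its underside. Leave it where it is.
- mug: Bystander: white mug, 76 mm across plus a handle at its +y, 90 mm tall. Origin at the middle of its underside. Leave it where it is.
There are look-alikes about, which are no part of the job. Of the things like the part that bears feed_carton_mid, leave any that is purple; of the rest the larger one is meant. Leave any purple look-alike of the part that bears label_carton_mid alone.

How it is judged (in metres and radians):
On the way, in this order (a step that is already met when the one before it is completed fails the run):
1. all four things stand upright on the tray's floor (z of seed_tin_mid in the frame of tray_floor between 0.0385 and 0.0465 m and angle between each of seed_tin_mid, label_carton_mid, powder_tin_mid, feed_carton_mid's own z axis and vertical below 0.08 rad and x of seed_tin_mid in the frame of tray_floor between -0.06 and 0.06 m and y of seed_tin_mid in the frame of tray_floor between -0.085 and 0.085 m and z of label_carton_mid in the frame of tray_floor between 0.036 and 0.044 m and x of label_carton_mid in the frame of tray_floor between -0.06 and 0.06 m and y of label_carton_mid in the frame of tray_floor between -0.085 and 0.085 m and z of powder_tin_mid in the frame of tray_floor between 0.036 and 0.044 m and x of powder_tin_mid in the frame of tray_floor between -0.06 and 0.06 m and y of powder_tin_mid in the frame of tray_floor between -0.085 and 0.085 m and z of feed_carton_mid in the frame of tray_floor between 0.0585 and 0.0665 m and x of feed_carton_mid in the frame of tray_floor between -0.06 and 0.06 m and y of feed_carton_mid in the frame of tray_floor between -0.085 and 0.085 m), for 0.2 s.
2. the latch handle is turned over its cam and down in its notch (value of joint latch_handle above 1.4 rad and value of joint latch_plunger below -0.002 m), for 0.2 s.
At the end, for the whole second after the job is handed in: Both tins and both cartons stand inside the tray, each within 4 mm of resting on its floor and within 0.08 rad of upright, and the latch handle is turned to at least 1.4 rad and is at least 2 mm below its open height, in its notch (all of step 1 and all of step 2); the robot touches nothing.
It fails at once if the bottle, jar, a pot or the mug is moved more than 30 mm or tipped over (distance of any of spray_bottle, feed_jar, black_pot, green_pot, clay_pot, mug from where it was at the start of the episode above 0.03 m or angle between any of spray_bottle, feed_jar, black_pot, green_pot, clay_pot, mug's own z axis and vertical above 0.4 rad).
It also fails if it takes over 72 s, if anything falls off the work surface, if the arm or the gripper's body presses on something with over 40 N, if the wrist force passes 120 N, or if a joint passes its speed limit or range.

## Robot

A 6-joint arm with a two-finger parallel gripper is mounted at the origin on the work surface. World frame = base frame: x ahead of the robot, y to its left, z up, the work surface at z = 0. Lengths are in mm, angles in degrees, forces in N, time in s.
With the tool pointing down it reaches from about 250 to 725 mm from the base axis. Payload 9.7 kg.
Tool frame: the origin (TCP) lies between the finger pads; the fingertips stand 17 mm ahead of it and the grasp point (between the pads) lies 2 mm behind it; z points along the fingers, y is the line along which they close (so a half turn about z gives the same grasp; the last joint's range is limited). The gripper opens to 85 mm and grips with 20 to 120 N. Pads are 22 mm wide; open, the fingers measure 114 mm over their backs; the gripper's body (76 mm by 85 mm) begins 54 mm behind the grasp point. The pads swing forward as they close: fully open they stand 13 mm farther back than shut.
Start: joints at [-65.718, 4.979, 10.078, 95.1, 0, 90], TCP at [226.172, -501.341, 248.284] pointing down, gripper open.
Joint ranges: [-179.16, 179.16], [-48.56, 103.87], [-65.8, 70.77], [-126.05, 130.52], [-82.76, 87.17], [-180, 180]. Speed limits (degrees/s): [127.2, 127.2, 147.25, 180, 180, 180].

## Interface

Orientations are given as a 3x3 rotation matrix whose columns are the frame's x, y, z axes.
In Python, from plant import status, viewer, robot gives the robot as it stands. The module is installed in compiled form; this text tells all that it offers.
- The arm moves only by the shell command python3 -m jog 'ROWS'. ROWS is JSON, a list of rows, each a list of 5 numbers: the shift along the tool's x, y, z scaled (see below), then the turn about the tool's z scaled (see below), then the opening, from -1 (shut) to 1 (fully open). A call has 1 to 20 rows; each row is the pose to reach, as a shift and turn from the pose commanded when the call began, along the tool's axes at that moment; what a row does not reach only later rows make up. The controller multiplies each number of a shift by 0.1 m and each number of a turn by 90 degrees. A row lasts 1/10 s, in which the tool goes at most 50 mm and 8.59 degrees, less where a joint would pass 70% of its speed; a pose out of reach is approached as far as the arm can. A call with a number of a shift or a turn outside -1 to 1 is refused whole. A call with a gripper value outside its range is refused whole. The fingers move at their own pace and stop on an object; the grip force is fixed at half the most. Time passes only in rows, so rows that repeat a pose let the fingers close. It gives the time, the measured TCP pose, the force, the opening and the grip force at its end, in the units of the state.
- status.state(): the state, without advancing time (a new reading comes with each control period).
- viewer.camera(name): name is "scene" or "top"; returns (picture, depth): 400x640x3 uint8, red, green, blue; 400x640 float32, mm along the optical axis (not along the pixel's ray), 0 where there is no reading.
- viewer.calibration(name): a dict with "fx", "fy", "cx", "cy" (pixels), "extrinsics" (4x4, takes a point from camera to world coordinates). Camera axes: x right, y up, looking along -z (the intrinsics and any distortion apply to the point x, -y, -z); pixel columns grow to the right and rows downward; lengths in mm; the calibration is good to about 2 mm. A picture is of the moment at which its call begins. calibration takes no time and is no camera call.
- robot.sign_off(): hands the job in; it is judged then, once.
The state is a dict: "time": time; "joints": joint angles; "qd": joint speeds; "effort": joint torques, N m; "position": TCP position; "tool_rot": TCP orientation; "force": force on the tool from outside, world axes, zero at the start; "torque": the same for the moment, N m; "opening": finger opening in mm; "finger_force": force on a finger pad.
Only numpy, scipy, OpenCV 4.12 (cv2) and the standard library are available. Lean on these libraries where they do the work, as an engineer would, in place of code of your own. Each camera call takes 0.05 s, during which the arm holds its last target. There are 200 camera calls.

## Working session

There is one attempt and no reset: what is moved stays moved. The work goes in short steps, Python scripts to look and compute and a shell command to move; the robot and the scene stay as the last step left them, time stands still between calls to the robot, and variables do not carry over. Pictures are saved under pics/ and viewed, at most 11 in all, crops included, and the job is handed in when it is done.

```bash
mkdir -p pics; python3 - <<'E'
from plant import status, viewer
import numpy as np, cv2
s=status.state(); print(s['time'],s['position'],np.round(s['tool_rot'],3).tolist(),s['opening'])
for n in('scene','top'):
    p,d=viewer.camera(n); np.savez(f'{n}0.npz',p=p,d=d); cv2.imwrite(f'pics/{n}0.png',p[:,:,::-1])
    c=viewer.calibration(n); print(n,{k:(np.round(v,3).tolist() if k=='extrinsics' else v) for k,v in c.items()})
E
```

```text
0.0 [ 226.08237151 -501.17809363  247.61472455] [[0.912, 0.411, -0.001], [0.411, -0.912, 0.001], [-0.0, -0.001, -1.0]] 85.83185048392589
scene {'fx': 405.2947781359575, 'fy': 405.2947781359575, 'cx': 319.1872233217895, 'cy': 194.15426379101135, 'extrinsics': [[-0.842, -0.448, 0.301, 841.491], [0.54, -0.713, 0.447, 508.869], [0.014, 0.539, 0.842, 1067.135], [0.0, 0.0, 0.0, 1.0]]}
top {'fx': 455.478051193452, 'fy': 455.478051193452, 'cx': 323.3043191226449, 'cy': 197.12501513204694, 'extrinsics': [[0.02, 0.999, -0.03, 424.155], [-1.0, 0.02, -0.006, -9.565], [-0.006, 0.03, 1.0, 1408.072], [0.0, 0.0, 0.0, 1.0]]}
```

View pics/top0.png

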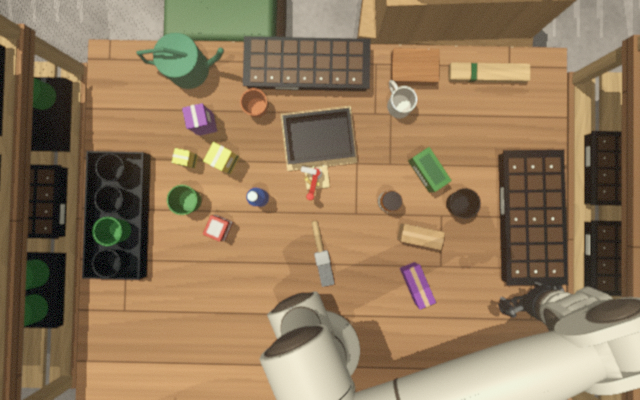

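View pics/scene0.png

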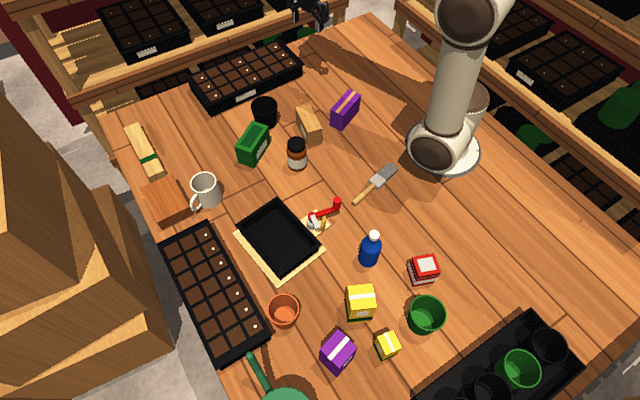

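The top view shows the tray at (320,137), the latch at (315,182), the green tin at (430,170) and the red tin at (217,228).
- Feed-carton candidates: yellow (220,157), small yellow (183,157) and purple (198,118). The larger yellow at (220,157) fits.
- Label-carton candidates: brown (422,237) and purple (418,285). The brown one fits. The brown block at (415,65) is flat wood.

I'll measure these and confirm in a crop.

```bash
cat > h.py <<'E'
import numpy as np, cv2
from plant import viewer, status
def world(n,d):
    c=viewer.calibration(n); v,u=np.mgrid[:d.shape[0],:d.shape[1]]
    P=np.stack([(u-c['cx'])/c['fx']*d,-(v-c['cy'])/c['fy']*d,-d],-1)
    E=np.array(c['extrinsics']); return P@E[:3,:3].T+E[:3,3]
def look(n,tag):
    p,d=viewer.camera(n); np.savez(f'{n}{tag}.npz',p=p,d=d); return p,d
def rect(W,mask):
    q=W[mask][:,:2].astype(np.float32); (c,s,a)=cv2.minAreaRect(q)
    if s[0]<s[1]: s=s[::-1]; a+=90   # long side along angle a (world)
    return np.round(c,1),np.round(s,1),round((a+90)%180-90,1)
def tops(n,p,d,items):
    W=world(n,d)
    for k,(u,v,h) in items.items():
        m=np.abs(W[:,:,2]-h)<9; m&=d>0
        _,L=cv2.connectedComponents(m.astype(np.uint8),connectivity=4)
        b=L[v-8:v+9,u-8:u+9]; b=b[b>0]
        if not len(b): print(k,'none'); continue
        l=np.bincount(b).argmax(); print(k,*rect(W,L==l),'z',round(float(np.median(W[L==l][:,2])),1),(L==l).sum())
E
python3 - <<'E'
from h import *
f=np.load('top0.npz');p,d=f['p'],f['d']
tops('top',p,d,dict(seed=(430,170,85),label=(422,237,80),powder=(217,228,80),feed=(220,157,125),sm=(183,157,80),rim=(285,140,56),bottle=(257,197,155),jar=(391,202,110),bpot=(463,204,85),gpot=(184,200,85),cpot=(255,100,75),mug=(403,103,90)))
W=world('top',d)
hs=cv2.cvtColor(p,cv2.COLOR_RGB2HSV)
red=((hs[:,:,0]<8)|(hs[:,:,0]>172))&(hs[:,:,1]>150)&(hs[:,:,2]>90)
red[:160]=0;red[215:]=0;red[:,:285]=0;red[:,345:]=0
v,u=np.nonzero(red)
for a in range(v.min(),v.max()+1,3):
    m=red[a]; print(a,np.nonzero(m)[0][[0,-1]] if m.any() else '',np.round(np.median(W[a][m],0)) if m.any() else '')
fl=(W[:,:,2]>5)&(W[:,:,2]<24)&(p.max(2)<75);fl[:105]=0;fl[170:]=0;fl[:,:285]=0;fl[:,360:]=0
print('floor',rect(W,fl),np.median(W[fl],0))
a=cv2.resize(p[90:270,150:330],(400,400)); b=cv2.resize(p[130:310,350:530],(400,400))
cv2.imwrite('pics/c0.png',np.hstack([a,b])[:,:,::-1])
E
```

```text
seed [ 551.7 -315.2] [119.5  61.4] 34.8 z 85.0 864
label [ 354.5 -292. ] [121.8  51.9] 78.8 z 79.9 742
powder [367.1 313.6] [62.7 58. ] -22.0 z 79.6 423
feed [572.5 301.8] [62.2 61.2] -26.0 z 124.6 471
sm [568.2 427.3] [24.7 16.8] -65.1 z 87.4 29
rim [647.3  17.5] [204.5 150.5] -82.2 z 55.6 819
bottle [461.  194.5] [24.  22.1] -87.8 z 154.3 70
jar [ 457.4 -198.2] [54.8 54.1] -89.0 z 109.8 303
bpot none
gpot none
cpot [740.9 210.8] [77.4 77.1] -44.8 z 73.5 150
mug [ 752.9 -229.3] [74.6 73.8] 80.2 z 88.7 147
170 [317 318] [544.  18.  66.]
173 [317 319] [535.  16.  67.]
176 [313 316] [526.  26.  67.]
179 [313 316] [518.  26.  63.]
182 [312 315] [509.  29.  63.]
185 [311 315] [500.  30.  64.]
188 [310 314] [491.  33.  66.]
191 [309 313] [482.  36.  67.]
194 [308 313] [471.  36. 108.]
197 [307 313] [463.  37. 111.]
floor (array([655. ,  18.4]), array([184.6, 117.6]), -82.1) [702.99496301  60.58698061  14.32810354]
```

View pics/c0.png

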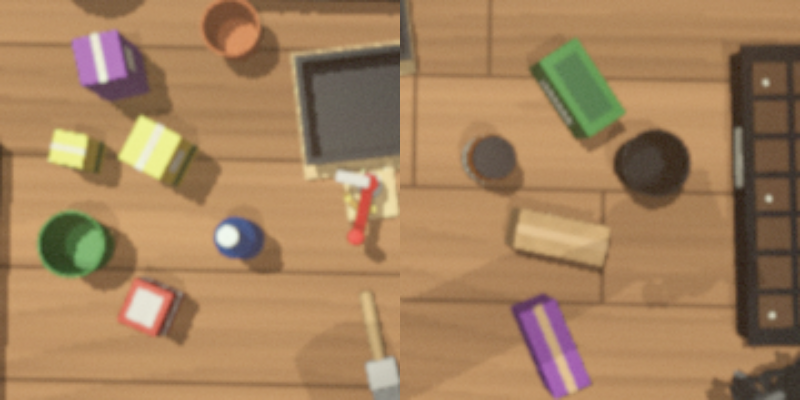

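The crop confirms the larger yellow carton at (220,157) in the left panel, and the brown carton at (422,237) in the right panel. The purple ones are separate. Next I'll cross-check with the other camera and set up a move planner.

```bash
cat >> h.py <<'E'
C=np.array([647.3,17.5]); TA=7.8
def tray(x,y):
    a=np.deg2rad(TA); return C+np.array([x*np.cos(a)-y*np.sin(a),x*np.sin(a)+y*np.cos(a)])
def plan(*wps,pos=None,yaw=None):
    """wps (x,y,z,yaw_of_tool_y); prints shift in units of 0.1 m in tool axes at previous wp, and turn in 90deg"""
    s=status.state(); R=np.array(s['tool_rot'])
    p=np.array(s['position'] if pos is None else pos,float)
    y0=np.rad2deg(np.arctan2(R[1,1],R[0,1])) if yaw is None else yaw
    print('from',np.round(p,1),round(y0,1))
    for w in wps:
        d=np.array(w[:3])-p; a=np.deg2rad(y0)
        ty=np.array([np.cos(a),np.sin(a)]); tx=np.array([-ty[1],ty[0]])
        print(w,'->',np.round([d[:2]@tx/100,d[:2]@ty/100,-d[2]/100,-(w[3]-y0)/90],3))
        p=np.array(w[:3],float); y0=w[3]
E
python3 - <<'E'
from h import *
f=np.load('scene0.npz');p,d=f['p'],f['d']
tops('scene',p,d,dict(seed=(252,138,85),label=(306,120,80),powder=(427,264,80),feed=(361,293,125)))
W=world('scene',d)
m=(abs(W[:,:,2]-56)<5)&(p.max(2)<70)&(W[:,:,0]>540)&(W[:,:,0]<760)&(abs(W[:,:,1]-17)<130); print('rim',rect(W,m),m.sum())
f=np.load('top0.npz');p,d=f['p'],f['d'];W=world('top',d)
m=(abs(W[:,:,2]-14)<5)&(W[:,:,0]>580)&(W[:,:,0]<715)&(abs(W[:,:,1]-17)<100)&(p.max(2)<90); print(rect(W,m))
m=(W[:,:,2]>95)&(W[:,:,0]>440)&(W[:,:,0]<500)&(abs(W[:,:,1]-37)<40); print('knob',np.median(W[m],0),m.sum())
t=tray(0,-63.5);print(t,tray(0,59.5),tray(33,-4),tray(-31,-4))
plan((354.5,-292,240,-11.2),(354.5,-292,64,-11.2),pos=(226.2,-501.3,248.3),yaw=-65.7)
plan((*t,235,-82.2),(*t,78,-82.2),pos=(354.5,-292,240),yaw=-11.2)
E
```

```text
seed [ 553.2 -310.2] [123.9  61.3] 34.3 z 84.0 597
label [ 356.5 -286.8] [125.8  52.8] 79.1 z 78.5 458
powder [369.1 317.4] [62.9 57.1] -21.9 z 79.0 499
feed [574.  305.3] [62.4 61.2] -26.5 z 124.0 662
rim (array([637.5,  19.6]), array([205.9, 173.4]), -82.7) 821
(array([651.5,  18.1]), array([186.4, 123.2]), -83.5)
knob [464.16568067  36.79168894 109.72535138] 46
[655.91793885 -45.41248787] [639.22492344  76.44949651] [680.53754103  18.01562253] [617.12967924   9.32982589]
from [ 226.2 -501.3  248.3] -65.7
(354.5, -292, 240, -11.2) -> [ 2.031 -1.38   0.083 -0.606]
(354.5, -292, 64, -11.2) -> [ 0.    0.    1.76 -0.  ]
from [ 354.5 -292.   240. ] -11.2
(np.float64(655.9179388495783), np.float64(-45.41248786993667), 235, -82.2) -> [3.004 2.478 0.05  0.789]
(np.float64(655.9179388495783), np.float64(-45.41248786993667), 78, -82.2) -> [ 0.    0.    1.57 -0.  ]
```

```bash
python3 -m jog '[[0.68,-0.47,0,0,1],[0.68,-0.47,0,0,1]]' >/dev/null; python3 -m jog '[[0.68,-0.46,0,0,1],[0.68,-0.46,0,0,1]]'>/dev/null
python3 -m jog '[[0.69,-0.465,0.8,-0.606,1],[0.69,-0.465,0.8,-0.606,1],[0.69,-0.465,0.8,-0.606,1],[0.69,-0.465,0.8,-0.606,1],[0.69,-0.465,0.8,-0.606,1],[0.69,-0.465,0.8,-0.606,1],[0.69,-0.465,0.8,-0.606,1],[0.69,-0.465,0.8,-0.606,1]]'
python3 - <<'E'
from h import *
plan((355.4,-289.8,64,-11.2)); print(status.state()['joints'])
p,d=look('top','1');cv2.imwrite('pics/t1.png',cv2.resize(p[180:310,340:500],(640,520))[:,:,::-1])
E
```

```text
time: 1.3
position: [355.6, -289.8, 168.0]
tool_rot: [[0.193, 0.981, -0.0], [0.981, -0.193, 0.0], [0.0, -0.0, -1.0]]
force: [0.0, -0.4, 0.8]
opening: 85.4
finger_force: 0.0
from [ 355.6 -289.8  168. ] -11.1
(355.4, -289.8, 64, -11.2) -> [-1.00e-03 -2.00e-03  1.04e+00  1.00e-03]
[-3.91783883e+01 -8.36689951e+00 -1.18332698e+01  8.65649297e+01
  6.68817680e-04  6.19616898e+01]
```

View pics/t1.png

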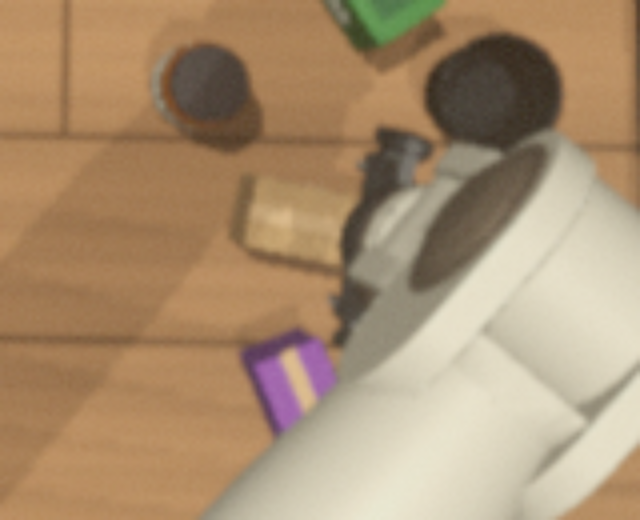

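The gripper, at crop (370,230), straddles the brown carton squarely. I'll descend and grip.

```bash
python3 -m jog '[[0,0,0.4,0,1],[0,0,0.7,0,1],[0,0,0.9,0,1],[0,0,1,0,1],[0,0,1,0,1]]'>/dev/null; python3 -m jog '[[0,0,0.04,0,1],[0,0,0.04,0,-1],[0,0,0.04,0,-1],[0,0,0.04,0,-1],[0,0,0.04,0,-1],[0,0,0.04,0,-1],[0,0,0.04,0,-1]]'
python3 -m jog '[[0,0,0,0,-1],[0,0,-0.2,0,-1],[0,0,-0.5,0,-1],[0,0,-0.8,0,-1],[0,0,-0.8,0,-1]]'
```

```text
time: 2.55
position: [356.0, -290.2, 65.3]
tool_rot: [[0.194, 0.981, 0.001], [0.981, -0.194, -0.001], [-0.001, 0.001, -1.0]]
force: [-1.7, 0.2, 5.8]
opening: 51.4
finger_force: 63.6
time: 3.05
position: [357.0, -290.9, 148.2]
tool_rot: [[0.194, 0.981, 0.005], [0.981, -0.194, -0.004], [-0.003, 0.005, -1.0]]
force: [0.7, -1.3, -2.5]
opening: 51.4
finger_force: 63.2
```

```bash
python3 -m jog '[[0,0,-0.4,0,-1],[0.1,0.1,-0.9,0,-1],[0.1,0.1,-0.9,0,-1]]'>/dev/null
python3 -m jog '[[0.5,0.4,0,0,-1],[0.97,0.79,0,0,-1],[0.97,0.79,0,0,-1],[0.97,0.79,0,0,-1]]'>/dev/null
python3 -m jog '[[0.5,0.4,0,0,-1],[0.97,0.79,0,0,-1],[0.97,0.79,0,0,-1],[0.97,0.79,0,0,-1]]'>/dev/null
python3 -m jog '[[0.35,0.3,0,0.1,-1],[0.7,0.6,0,0.2,-1],[0.96,0.8,0,0.3,-1],[0.96,0.8,0,0.4,-1],[0.96,0.8,0,0.5,-1],[0.96,0.8,0,0.6,-1],[0.96,0.8,0,0.7,-1],[0.96,0.8,0,0.789,-1],[0.96,0.8,0,0.789,-1],[0.96,0.8,0,0.789,-1]]'
python3 - <<'E'
from h import *
C+=np.array([.9,2.2])
plan((*tray(0,-63.5),78,-82.2)); print(np.round(status.state()['joints'],1))
E
```

```text
time: 5.15
position: [656.4, -44.9, 233.7]
tool_rot: [[0.991, 0.135, -0.001], [0.135, -0.991, -0.0], [-0.001, -0.0, -1.0]]
force: [-0.1, 0.2, -1.1]
opening: 51.4
finger_force: 64.1
from [656.4 -44.9 233.7] -82.3
(np.float64(656.8179388495782), np.float64(-43.212487869936666), 78, -82.2) -> [ 6.000e-03 -1.600e-02  1.557e+00 -1.000e-03]
[ -3.9  20.4  26.7  96.3  -0.  168.4]
```

```bash
python3 -m jog '[[0,-0.016,0.4,0,-1],[0.006,-0.016,0.8,0,-1],[0.006,-0.016,1,0,-1],[0.006,-0.016,1,0,-1],[0.006,-0.016,1,0,-1]]'
python3 - <<'E'
from h import *
p,d=look('scene','2');q,e=look('top','2')
cv2.imwrite('pics/s2.png',np.hstack([cv2.resize(p[170:300,210:340],(400,400)),cv2.resize(q[80:210,260:390],(400,400))])[:,:,::-1])
E
```

```text
time: 5.65
position: [657.3, -42.5, 134.9]
tool_rot: [[0.991, 0.136, -0.0], [0.136, -0.991, -0.0], [-0.0, 0.0, -1.0]]
force: [0.4, 0.0, -1.4]
opening: 51.1
finger_force: 64.0
```

View pics/s2.png

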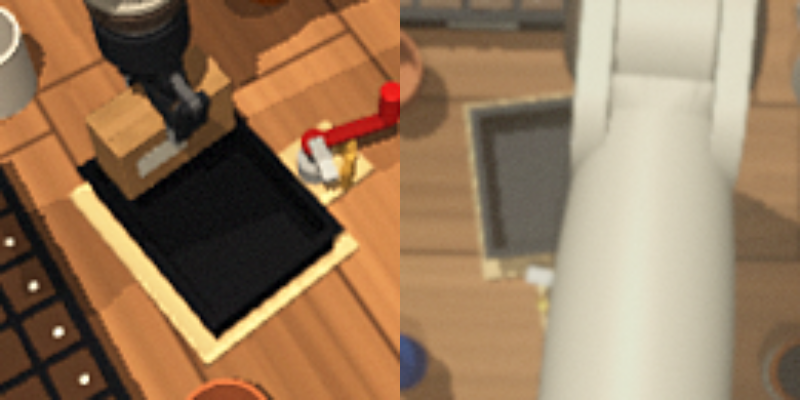

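The carton hangs aligned over the tray's -y end (left panel, around (165,130)). I'll lower it while watching the force.

```bash
python3 -m jog '[[0,0.005,0.1,0,-1],[0,0.005,0.2,0,-1],[0,0.005,0.3,0,-1],[0,0.005,0.3,0,-1]]'|sed -n '2p;4p'; python3 -m jog '[[0,0,0.1,0,-1],[0,0,0.2,0,-1],[0,0,0.24,0,-1],[0,0,0.25,0,-1],[0,0,0.25,0,-1]]'
```

```text
position: [656.6, -42.4, 101.9]
force: [-0.3, -0.1, -1.3]
time: 6.65
position: [657.4, -42.4, 79.4]
tool_rot: [[0.991, 0.136, -0.0], [0.136, -0.991, 0.0], [-0.0, -0.0, -1.0]]
force: [-0.8, -0.9, 1.8]
opening: 50.9
finger_force: 64.1
```

```bash
python3 -m jog '[[0,0,0,0,0.2],[0,0,0,0,0.7],[0,0,0,0,0.7],[0,0,0,0,0.7]]'|sed -n '2p;4,6p'; python3 -m jog '[[0,0,-0.3,0,0.7],[0,0,-0.7,0,0.7],[0,0,-1,0,1],[0,0,-1,0,1]]'>/dev/null
python3 -m jog '[[-0.4,0.5,0,0,1],[-0.7,1,0,0,1],[-0.7,1,0,-0.1,1]]'>/dev/null
python3 -m jog '[[0,0.5,0,-0.1,1],[0,1,0,-0.2,1],[0,1,0,-0.3,1],[0,1,0,-0.4,1],[0,1,0,-0.5,1],[0,1,0,-0.6,1],[0,1,0,-0.7,1],[0,1,0,-0.8,1],[0,1,0,-0.9,1],[0,1,0,-1,1],[0,1,0,-1,1],[0,1,0,-1,1]]'
python3 - <<'E'
from h import *
plan((552.6,-313,140,10),(552.6,-313,140,124.8),(552.6,-313,67,124.8)); print(np.round(status.state()['joints'],1))
p,d=look('top','3');q,e=look('scene','3')
cv2.imwrite('pics/s3.png',np.hstack([cv2.resize(q[170:300,210:340],(400,400)),cv2.resize(p[80:210,260:390],(400,400))])[:,:,::-1])
tops('top',p,d,dict(label=(342,135,94)));tops('scene',q,e,dict(label=(262,215,94)))
E
```

```text
position: [657.7, -42.5, 79.3]
force: [-0.1, 0.1, -0.9]
opening: 72.7
finger_force: 0.0
time: 8.95
position: [630.0, -247.0, 178.5]
tool_rot: [[-0.283, 0.959, -0.001], [0.959, 0.283, 0.0], [0.001, -0.001, -1.0]]
force: [-0.3, -0.6, -0.1]
opening: 85.3
finger_force: 0.0
from [ 630.  -247.   178.5] 16.5
(552.6, -313, 140, 10) -> [-0.414 -0.929  0.385  0.072]
(552.6, -313, 140, 124.8) -> [ 0.     0.    -0.    -1.276]
(552.6, -313, 67, 124.8) -> [ 0.    0.    0.73 -0.  ]
[-21.4  22.2  22.8  90.7   0.   52.1]
label [655.8 -43.4] [121.4  52.1] 8.3 z 93.9 743
label [656.5 -38.5] [121.6  54.2] 8.6 z 92.9 756
```

View pics/s3.png

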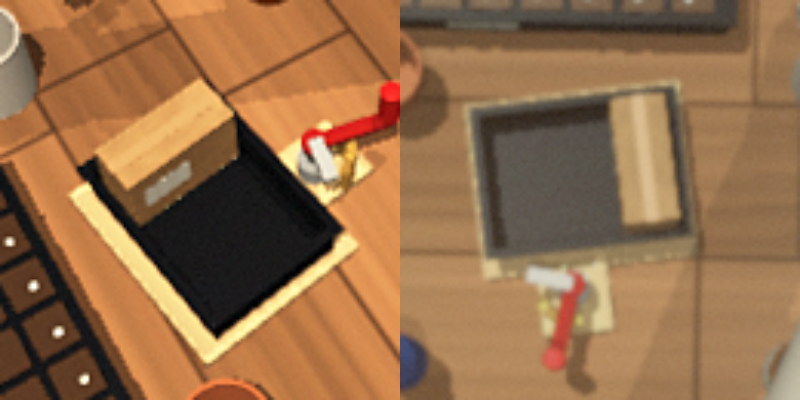

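The label carton stands flat in the tray's -y end (right panel, around (645,160)), and the latch is untouched at (565,310). On to the seed tin.

```bash
python3 -m jog '[[-0.2,-0.45,0,-0.1,1],[-0.41,-0.93,0.2,-0.2,1],[-0.41,-0.93,0.2,-0.3,1],[-0.41,-0.93,0.2,-0.4,1],[-0.41,-0.93,0.2,-0.5,1],[-0.41,-0.93,0.2,-0.6,1],[-0.41,-0.93,0.2,-0.7,1],[-0.41,-0.93,0.2,-0.8,1],[-0.41,-0.93,0.2,-0.9,1],[-0.41,-0.93,0.2,-1,1],[-0.41,-0.93,0.2,-1,1],[-0.41,-0.93,0.2,-1,1]]'>/dev/null
python3 -m jog '[[0,0,0,-0.1,1],[0,0,0,-0.203,1],[0,0,0,-0.203,1],[0,0,0,-0.203,1]]'>/dev/null
python3 - <<'E'
from h import *
plan((552.8,-313.5,67,124.8)); print(np.round(status.state()['joints'],1))
E
```

```text
from [ 552.4 -312.6  159.2] 124.4
(552.8, -313.5, 67, 124.8) -> [ 0.002 -0.01   0.922 -0.005]
[-29.5  15.9  12.7  86.8   0.  -63.9]
```

```bash
python3 -m jog '[[0,-0.01,0.4,-0.005,1],[0,-0.01,0.7,-0.005,1],[0,-0.01,0.92,-0.005,1],[0,-0.01,0.92,-0.005,1],[0,-0.01,0.92,-0.005,1],[0,-0.01,0.92,-0.005,-1],[0,-0.01,0.92,-0.005,-1],[0,-0.01,0.92,-0.005,-1],[0,-0.01,0.92,-0.005,-1],[0,-0.01,0.92,-0.005,-1]]'
python3 -m jog '[[0,0,-0.2,0,-1],[0,0,-0.6,0,-1],[0,0,-1,0,-1],[0,0,-1,0,-1],[0,0,-1,0,-1]]'
python3 - <<'E'
from h import *
C+=np.array([1.2,1.2])
plan((*tray(0,60),205,97.8),(*tray(0,60),81,97.8))
E
```

```text
time: 11.65
position: [554.0, -314.0, 69.4]
tool_rot: [[-0.818, -0.575, 0.003], [-0.575, 0.818, -0.002], [-0.002, -0.003, -1.0]]
force: [1.0, -0.6, 5.8]
opening: 59.5
finger_force: 65.9
time: 12.15
position: [553.4, -313.6, 168.2]
tool_rot: [[-0.818, -0.575, 0.002], [-0.575, 0.818, -0.001], [-0.001, -0.002, -1.0]]
force: [-0.2, -0.7, -4.5]
opening: 59.3
finger_force: 66.2
from [ 553.4 -313.6  168.2] 125.1
(np.float64(640.3570656539417), np.float64(78.14487042828661), 205, 97.8) -> [-2.964  2.705 -0.368  0.303]
(np.float64(640.3570656539417), np.float64(78.14487042828661), 81, 97.8) -> [ 0.    0.    1.24 -0.  ]
```

```bash
python3 -m jog '[[-0.4,0.36,-0.2,0,-1],[-0.99,0.9,-0.37,0,-1],[-0.99,0.9,-0.37,0,-1],[-0.99,0.9,-0.37,0,-1]]'>/dev/null
python3 -m jog '[[-0.45,0.4,0,0,-1],[-0.99,0.9,0,0,-1],[-0.99,0.9,0,0,-1],[-0.99,0.9,0,0,-1]]'>/dev/null
python3 -m jog '[[-0.35,0.3,0,0.08,-1],[-0.7,0.6,0,0.16,-1],[-0.984,0.905,0,0.24,-1],[-0.984,0.905,0,0.303,-1],[-0.984,0.905,0,0.303,-1],[-0.984,0.905,0,0.303,-1],[-0.984,0.905,0,0.303,-1]]'>/dev/null
python3 - <<'E'
from h import *
C+=np.array([1.2,1.2])
plan((*tray(0,60),81,97.8)); print(status.state()['time'])
p,d=look('scene','4'); tops('scene',p,d,dict(seed=(300,235,220)))
E
```

```text
from [639.6  77.1 203.8] 97.9
(np.float64(640.3570656539417), np.float64(78.14487042828661), 81, 97.8) -> [-9.000e-03  9.000e-03  1.228e+00  1.000e-03]
13.65
seed [671.   85.9] [76.6 58.3] -87.2 z 218.6 576
```

```bash
python3 -m jog '[[-0.006,0.009,0.4,0,-1],[-0.006,0.009,0.7,0,-1],[-0.006,0.009,0.7,0,-1],[-0.006,0.009,0.8,0,-1],[-0.006,0.009,0.9,0,-1],[-0.006,0.009,0.9,0,-1]]' | sed -n '2p;4p'
python3 -m jog '[[0,0,0.1,0,-1],[0,0,0.2,0,-1],[0,0,0.28,0,-1],[0,0,0.31,0,-1],[0,0,0.31,0,-1]]'
```

```text
position: [640.2, 79.2, 113.9]
force: [-0.5, -0.8, -3.2]
time: 14.8
position: [640.0, 79.3, 83.4]
tool_rot: [[-0.991, -0.137, -0.0], [-0.137, 0.991, -0.0], [0.0, -0.0, -1.0]]
force: [-3.0, -0.9, 0.7]
opening: 59.1
finger_force: 66.9
```

```bash
python3 -m jog '[[0,0,0,0,0.2],[0,0,0,0,0.7],[0,0,0,0,0.7],[0,0,0,0,0.7]]'|sed -n '2p;4,6p'; python3 -m jog '[[0,0,-0.3,0,0.7],[0,0,-0.7,0,0.7],[0,0,-1,0,1],[0,0,-1,0,1]]'>/dev/null
python3 -m jog '[[0.5,0.5,0,0,1],[0.9,0.9,0,0,1],[0.9,0.9,0,0,1],[0.9,0.9,0,0,1]]'
python3 - <<'E'
from h import *
plan((368.2,314.8,160,97.8),(368.2,314.8,64,68));
p,d=look('top','5');q,e=look('scene','5')
tops('top',p,d,dict(label=(342,135,94),seed=(300,140,99)));tops('scene',q,e,dict(label=(262,215,94),seed=(295,250,99)))
E
```

```text
position: [640.5, 79.4, 83.4]
force: [-0.4, 0.4, -0.0]
opening: 72.4
finger_force: 0.0
time: 16.0
position: [536.6, 158.0, 183.3]
tool_rot: [[-0.99, -0.14, -0.0], [-0.14, 0.99, 0.0], [0.0, 0.0, -1.0]]
force: [1.4, -0.5, 0.4]
opening: 85.4
finger_force: 0.0
from [536.6 158.  183.3] 98.0
(368.2, 314.8, 160, 97.8) -> [1.448 1.787 0.233 0.002]
(368.2, 314.8, 64, 68) -> [0.    0.    0.96  0.331]
label [655.5 -43.4] [121.1  52.3] 8.2 z 94.1 745
seed [637.9  78.1] [121.1  60.1] 7.1 z 99.0 862
label [656.9 -39.3] [121.   53.9] 8.9 z 93.1 761
seed [639.5  82.2] [120.4  62.1] 7.3 z 98.1 983
```

```bash
python3 -m jog '[[0.1,0.1,-0.3,0,1],[0.4,0.5,-0.3,0,1],[0.72,0.89,-0.3,0,1],[0.72,0.89,-0.3,0,1],[0.72,0.89,-0.3,0,1]]'>/dev/null
python3 -m jog '[[0.36,0.45,0,0.08,1],[0.72,0.89,0.2,0.16,1],[0.72,0.89,0.5,0.24,1],[0.72,0.89,0.5,0.331,1],[0.72,0.89,0.5,0.331,1],[0.72,0.89,0.5,0.331,1]]'>/dev/null
python3 - <<'E'
from h import *
plan((369.2,314.7,64,68)); print(np.round(status.state()['joints'],1))
E
```

```text
from [373.1 312.4 163.6] 68.2
(369.2, 314.7, 64, 68) -> [0.045 0.007 0.996 0.002]
[39.9 -4.6 -8.9 85.7 -0.  61.7]
```

```bash
python3 -m jog '[[0.04,0.007,0.4,0.002,1],[0.04,0.007,0.7,0.002,1],[0.04,0.007,0.98,0.002,1],[0.04,0.007,0.98,0.002,1],[0.04,0.007,0.98,0.002,1],[0.04,0.007,0.98,0.002,-1],[0.04,0.007,0.98,0.002,-1],[0.04,0.007,0.98,0.002,-1],[0.04,0.007,0.98,0.002,-1],[0.04,0.007,0.98,0.002,-1]]'
python3 -m jog '[[0,0,-0.2,0,-1],[0,0,-0.6,0,-1],[0,0,-1,0,-1],[0,0,-1,0,-1],[0,0,-1,0,-1]]'
python3 - <<'E'
from h import *
C[:]=[649.4,18.6]
print(tray(34,-2.5))
plan((*tray(34,-2.5),190,7.8),(*tray(34,-2.5),79,7.8))
E
```

```text
time: 18.2
position: [369.2, 315.4, 67.2]
tool_rot: [[-0.927, 0.376, 0.002], [0.376, 0.927, 0.001], [-0.002, 0.002, -1.0]]
force: [0.2, -1.6, 7.0]
opening: 54.6
finger_force: 63.2
time: 18.7
position: [368.8, 315.4, 166.4]
tool_rot: [[-0.927, 0.376, 0.002], [0.376, 0.927, 0.002], [-0.001, 0.002, -1.0]]
force: [-0.3, -0.7, -3.4]
opening: 55.0
finger_force: 64.9
[683.42471551  20.73745986]
from [368.8 315.4 166.4] 67.9
(np.float64(683.4247155071148), np.float64(20.73745986158774), 190, 7.8) -> [-4.023 -1.547 -0.236  0.668]
(np.float64(683.4247155071148), np.float64(20.73745986158774), 79, 7.8) -> [ 0.    0.    1.11 -0.  ]
```

```bash
python3 -m jog '[[-0.2,0,-0.5,0,-1],[-0.5,-0.1,-0.75,0,-1],[-0.9,-0.35,-0.75,0,-1],[-1,-0.386,-0.75,0,-1],[-1,-0.386,-0.75,0,-1]]'>/dev/null
python3 -m jog '[[-0.45,-0.17,0,0,-1],[-0.9,-0.35,0,0,-1],[-1,-0.386,0,0,-1],[-1,-0.386,0,0,-1]]'>/dev/null
python3 -m jog '[[-0.45,-0.17,0,0,-1],[-0.9,-0.35,0,0,-1],[-1,-0.386,0,0,-1],[-1,-0.386,0,0,-1]]'>/dev/null
python3 -m jog '[[-0.4,-0.15,0,0.09,-1],[-0.8,-0.3,0,0.18,-1],[-1,-0.386,0.2,0.27,-1],[-1,-0.386,0.3,0.36,-1],[-1,-0.386,0.4,0.45,-1],[-1,-0.386,0.4,0.54,-1],[-1,-0.386,0.4,0.63,-1],[-1,-0.386,0.4,0.668,-1],[-1,-0.386,0.4,0.668,-1],[-1,-0.386,0.4,0.668,-1]]'
python3 - <<'E'
from h import *
C[:]=[649.4,18.6]
plan((*tray(34,-2.1),190,7.8),(*tray(34,-2.1),81,7.8))
p,d=look('scene','6'); tops('scene',p,d,dict(pow=(283,205,215)))
cv2.imwrite('pics/s6.png',cv2.resize(p[130:330,170:370],(600,600))[:,:,::-1])
E
```

```text
time: 21.0
position: [680.1, 23.2, 200.6]
tool_rot: [[-0.139, 0.99, -0.0], [0.99, 0.139, 0.0], [0.0, -0.0, -1.0]]
force: [1.1, 0.7, -2.6]
opening: 54.8
finger_force: 65.1
from [680.1  23.2 200.6] 8.0
(np.float64(683.370429278141), np.float64(21.13375899777632), 190, 7.8) -> [-0.025  0.029  0.106  0.002]
(np.float64(683.370429278141), np.float64(21.13375899777632), 81, 7.8) -> [ 0.    0.    1.09 -0.  ]
pow [679.6  34.8] [82.3 47.8] 8.0 z 212.6 415
```

View pics/s6.png

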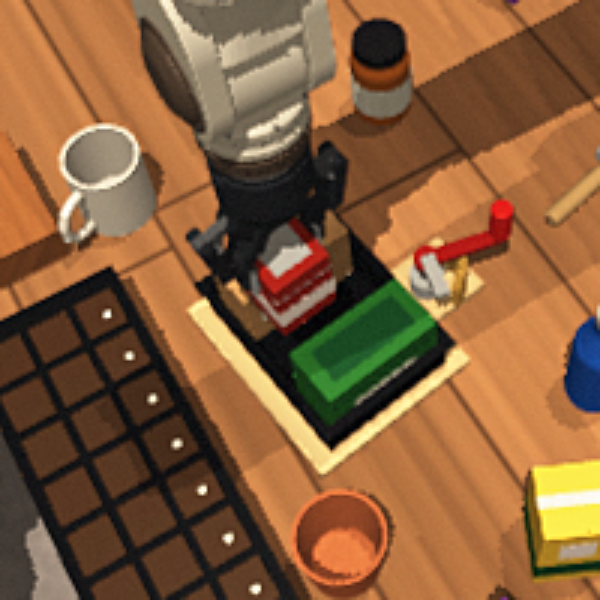

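The red tin hangs level over the gap, around (295,285), and both oblongs stand flat. I'll lower it while watching the force.

```bash
python3 -m jog '[[-0.02,0.03,0.2,0.002,-1],[-0.02,0.03,0.4,0.002,-1],[-0.02,0.03,0.4,0.002,-1],[-0.02,0.03,0.5,0.002,-1],[-0.02,0.03,0.5,0.002,-1]]'|sed -n '2p;4p'
python3 -m jog '[[0,0,0.1,0,-1],[0,0,0.2,0,-1],[0,0,0.2,0,-1]]'|sed -n '2p;4p'
python3 -m jog '[[0,0,0.1,0,-1],[0,0,0.2,0,-1],[0,0,0.25,0,-1],[0,0,0.25,0,-1]]'|sed -n '2p;4p'
```

```text
position: [683.8, 20.0, 149.8]
force: [-0.5, -0.5, -2.7]
position: [683.4, 19.8, 128.3]
force: [-1.1, 0.5, -2.4]
position: [683.5, 19.8, 103.9]
force: [0.5, 0.7, -2.0]
```

Inside the gap with no contact. Down to the floor and release.

```bash
python3 -m jog '[[0,0,0.1,0,-1],[0,0,0.18,0,-1],[0,0,0.22,0,-1],[0,0,0.23,0,-1],[0,0,0.23,0,-1]]'|sed -n '2p;4p'
python3 -m jog '[[0,0,0,0,0.2],[0,0,0,0,0.6],[0,0,0,0,0.6],[0,0,0,0,0.6]]'|sed -n '2p;4,6p'; python3 -m jog '[[0,0,-0.3,0,0.6],[0,0,-0.7,0,0.6],[0,0,-1,0,1],[0,0,-1,0,1]]'>/dev/null
python3 -m jog '[[0.5,-0.5,0,0,1],[0.9,-0.9,0,0,1],[0.9,-0.9,0,0,1],[0.9,-0.9,0,0,1]]'>/dev/null
python3 -m jog '[[0.5,0,0,0,1],[0.9,0,0,0,1],[0.9,0,0,0,1],[0.9,0,0,0,1]]'
python3 - <<'E'
from h import *
plan((574.6,302.6,200,64),(574.6,302.6,107,64))
p,d=look('top','7');q,e=look('scene','7')
tops('top',p,d,dict(label=(342,135,94),seed=(300,140,99),pow=(319,125,94)));tops('scene',q,e,dict(pow=(270,220,94),feed=(361,293,125)))
E
```

```text
position: [684.0, 19.8, 82.2]
force: [0.4, -0.3, -1.7]
position: [684.3, 19.8, 82.8]
force: [0.5, -0.4, 0.3]
opening: 68.0
finger_force: 0.0
time: 24.35
position: [571.3, 186.8, 181.7]
tool_rot: [[-0.134, 0.991, -0.0], [0.991, 0.134, -0.0], [-0.0, -0.0, -1.0]]
force: [-0.4, -0.7, -0.6]
opening: 85.3
finger_force: 0.0
from [571.3 186.8 181.7] 7.7
(574.6, 302.6, 200, 64) -> [ 1.144  0.188 -0.183 -0.626]
(574.6, 302.6, 107, 64) -> [0.   0.   0.93 0.  ]
label [647.8  19.8] [179.5 123.9] -81.7 z 95.8 1974
seed [647.6  19.9] [179.4 123.5] -81.7 z 96.1 1918
pow [647.8  19.8] [179.5 123.9] -81.7 z 95.8 1974
pow [649.3  23.4] [183.4 124.6] -82.5 z 95.0 2209
feed [574.  305.5] [63.3 61.2] -25.4 z 124.0 661
```

```bash
python3 -m jog '[[0.3,0.05,0,0,1],[0.5,0.1,0,0,1],[0.5,0.1,0,0,1]]'>/dev/null
python3 -m jog '[[0.4,0.09,0,-0.09,1],[0.644,0.088,0,-0.18,1],[0.644,0.088,0,-0.27,1],[0.644,0.088,0,-0.36,1],[0.644,0.088,0,-0.45,1],[0.644,0.088,0,-0.54,1],[0.644,0.088,0,-0.626,1],[0.644,0.088,0,-0.626,1],[0.644,0.088,0,-0.626,1]]'>/dev/null
python3 - <<'E'
from h import *
plan((574.6,302.6,107,64)); print(np.round(status.state()['joints'],1))
f=np.load('top7.npz');p,d=f['p'],f['d']; W=world('top',d)
m=(W[:,:,2]>88)&(W[:,:,2]<104)
hs=cv2.cvtColor(p,cv2.COLOR_RGB2HSV)
g=m&(hs[:,:,0]>45)&(hs[:,:,0]<85)&(hs[:,:,1]>80); g[:,:280]=0;g[:,345:]=0;g[170:]=0
print('seed',rect(W,g))
box=(W[:,:,0]>560)&(W[:,:,0]<730)&(abs(W[:,:,1]-18)<100)
red=m&box&((hs[:,:,0]<6)|(hs[:,:,0]>170))&(hs[:,:,1]>100); print('red',rect(W,red))
a=np.deg2rad(7.8); r=W[:,:,:2]-np.array([647.3,17.5]); tx=r@[np.cos(a),np.sin(a)]; ty=r@[-np.sin(a),np.cos(a)]
k=m&box&(tx<-5); 
for y0 in range(-88,90,4):
    s=m&box&(abs(ty-y0)<2); print(y0,s.sum(),np.round([tx[s].min(),tx[s].max()]) if s.any() else '',end='; ')
for x0 in (-50,-40,-30,-20,-10):
    s=m&box&(abs(tx-x0)<3)&(abs(ty)<60); print('\nx',x0,'label<',ty[s&(ty<0)].max().round(1) if (s&(ty<0)).any() else'','seed>',ty[s&(ty>0)].min().round(1))
E
```

```text
from [574.9 301.7 182.2] 63.7
(574.6, 302.6, 107, 64) -> [ 0.007  0.007  0.752 -0.004]
[27.7 18.1 18.  89.9 -0.  54. ]
seed (array([637.9,  78. ]), array([120.4,  60.1]), 7.2)
red (array([681.7,  20.2]), array([59.8, 56.4]), -82.7)
-88 18 [-58.  48.]; -84 56 [-60.  57.]; -80 55 [-61.  57.]; -76 59 [-60.  58.]; -72 53 [-59.  59.]; -68 57 [-59.  59.]; -64 54 [-59.  59.]; -60 59 [-60.  59.]; -56 57 [-61.  60.]; -52 54 [-60.  58.]; -48 57 [-59.  58.]; -44 57 [-59.  58.]; -40 56 [-58.  59.]; -36 37 [-58.  57.]; -32 22 [ 7. 60.]; -28 27 [ 7. 61.]; -24 26 [ 8. 60.]; -20 27 [ 6. 60.]; -16 27 [ 6. 63.]; -12 26 [ 7. 62.]; -8 26 [ 7. 59.]; -4 24 [11. 60.]; 0 26 [ 7. 61.]; 4 27 [ 8. 61.]; 8 26 [ 9. 62.]; 12 27 [ 6. 62.]; 16 27 [ 6. 60.]; 20 25 [ 7. 60.]; 24 27 [ 7. 62.]; 28 15 [12. 56.]; 32 41 [-59.  58.]; 36 58 [-60.  59.]; 40 56 [-61.  55.]; 44 55 [-61.  56.]; 48 54 [-61.  57.]; 52 56 [-60.  57.]; 56 53 [-59.  59.]; 60 58 [-61.  58.]; 64 57 [-61.  59.]; 68 56 [-60.  57.]; 72 56 [-61.  56.]; 76 55 [-60.  56.]; 80 56 [-60.  57.]; 84 54 [-59.  58.]; 88 59 [-61.  58.]; 
x -50 label< -37.1 seed> 32.1

x -40 label< -35.8 seed> 34.0

x -30 label< -36.8 seed> 32.6

x -20 label< -38.2 seed> 31.7

x -10 label< -36.1 seed> 33.4
```

```bash
python3 -m jog '[[0.007,0.007,0.3,0,1],[0.007,0.007,0.6,0,1],[0.007,0.007,0.75,0,1],[0.007,0.007,0.75,0,1],[0.007,0.007,0.75,0,-1],[0.007,0.007,0.75,0,-1],[0.007,0.007,0.75,0,-1],[0.007,0.007,0.75,0,-1],[0.007,0.007,0.75,0,-1]]'
python3 -m jog '[[0,0,-0.2,0,-1],[0,0,-0.6,0,-1],[0,0,-1,0,-1],[0,0,-1,0,-1],[0,0,-1,0,-1]]'
python3 - <<'E'
from h import *
C[:]=[649.4,18.6]
plan((*tray(-30,-2),225,7.8),(*tray(-30,-2),122,7.8))
E
```

```text
time: 26.55
position: [575.1, 303.3, 109.5]
tool_rot: [[-0.898, 0.44, 0.003], [0.44, 0.898, 0.001], [-0.002, 0.002, -1.0]]
force: [0.0, -2.4, 6.4]
opening: 59.4
finger_force: 66.0
time: 27.05
position: [574.8, 303.4, 208.3]
tool_rot: [[-0.898, 0.44, 0.002], [0.44, 0.898, 0.001], [-0.001, 0.002, -1.0]]
force: [0.4, 0.1, -3.2]
opening: 59.3
finger_force: 66.1
from [574.8 303.4 208.3] 63.9
(np.float64(619.9489959307252), np.float64(12.547037146027982), 225, 7.8) -> [-1.685 -2.414 -0.167  0.624]
(np.float64(619.9489959307252), np.float64(12.547037146027982), 122, 7.8) -> [ 0.    0.    1.03 -0.  ]
```

```bash
python3 -m jog '[[-0.2,-0.2,-0.2,0,-1],[-0.4,-0.6,-0.2,0,-1],[-0.56,-0.8,-0.2,0,-1],[-0.56,-0.8,-0.2,0,-1]]'>/dev/null
python3 -m jog '[[-0.28,-0.4,0,0,-1],[-0.56,-0.8,0,0,-1],[-0.56,-0.8,0,0,-1],[-0.56,-0.8,0,0,-1]]'>/dev/null
python3 -m jog '[[-0.28,-0.4,0,0.09,-1],[-0.565,-0.814,0,0.18,-1],[-0.565,-0.814,0,0.27,-1],[-0.565,-0.814,0,0.36,-1],[-0.565,-0.814,0,0.45,-1],[-0.565,-0.814,0,0.54,-1],[-0.565,-0.814,0,0.624,-1],[-0.565,-0.814,0,0.624,-1],[-0.565,-0.814,0,0.624,-1]]'>/dev/null
python3 - <<'E'
from h import *
C[:]=[649.4,18.6]
plan((*tray(-30,-2),122,7.8))
q,e=look('scene','8'); W=world('scene',e); hs=cv2.cvtColor(q,cv2.COLOR_RGB2HSV)
z=status.state()['position'][2]+15.5
y=(hs[:,:,0]>22)&(hs[:,:,0]<34)&(hs[:,:,1]>140)&(W[:,:,2]>110)&(abs(W[:,:,1])<90)&(W[:,:,0]>540)
print(z,rect(W,y&(abs(W[:,:,2]-z)<8)),rect(W,y),W[y].min(0),W[y].max(0))
E
```

```text
from [619.4  13.4 226.6] 8.1
(np.float64(619.9489959307252), np.float64(12.547037146027982), 122, 7.8) -> [-0.009  0.004  1.046  0.003]
242.27082085363034 (array([617.3,  34. ]), array([57.6, 24.2]), 9.8) (array([619.3,  19.5]), array([60.3, 59.6]), -81.9) [585.93666008  -6.30367108 131.8284637 ] [652.5714658   53.42460786 245.08241014]
```

```bash
python3 -m jog '[[-0.006,0.004,0.15,0.003,-1],[-0.006,0.004,0.3,0.003,-1],[-0.006,0.004,0.3,0.003,-1]]'|sed -n '2p;4p'
python3 -m jog '[[0,0,0.1,0,-1],[0,0,0.2,0,-1],[0,0,0.3,0,-1],[0,0,0.3,0,-1]]'|sed -n '2p;4p'
python3 -m jog '[[0,0,0.1,0,-1],[0,0,0.2,0,-1],[0,0,0.25,0,-1],[0,0,0.25,0,-1]]'|sed -n '2p;4p'
```

```text
position: [619.2, 12.1, 194.9]
force: [-0.1, -0.8, -3.3]
position: [619.4, 11.7, 165.4]
force: [-0.1, 0.7, -2.9]
position: [619.5, 11.7, 141.1]
force: [-0.9, 0.5, -2.8]
```

```bash
python3 -m jog '[[0,0,0.08,0,-1],[0,0,0.14,0,-1],[0,0,0.17,0,-1],[0,0,0.18,0,-1],[0,0,0.18,0,-1]]'|sed -n '2p;4p'
python3 -m jog '[[0,0,0,0,0.2],[0,0,0,0,0.7],[0,0,0,0,0.7],[0,0,0,0,0.7]]'|sed -n '2p;4,6p'; python3 -m jog '[[0,0,-0.3,0,0.7],[0,0,-0.7,0,0.7],[0,0,-0.7,0,1],[0,0,-0.7,0,1]]'>/dev/null
python3 -m jog '[[0,-0.5,0,0,1],[0,-1,0,0,1],[0,-1,0,0,0],[0,-1,0,0,0]]'
python3 - <<'E'
from h import *
q,e=look('scene','9'); p,d=look('top','9')
tops('scene',q,e,dict(feed=(298,216,139)));tops('top',p,d,dict(feed=(325,150,139)))
cv2.imwrite('pics/s9.png',np.hstack([cv2.resize(q[150:310,210:370],(400,400)),cv2.resize(p[80:240,240:400],(400,400))])[:,:,::-1])
W=world('top',d); hs=cv2.cvtColor(p,cv2.COLOR_RGB2HSV)
m=((hs[:,:,0]<8)|(hs[:,:,0]>172))&(hs[:,:,1]>150)&(W[:,:,2]>95)&(abs(W[:,:,0]-465)<40)&(abs(W[:,:,1]-37)<50); print('knob top',m.sum(),np.median(W[m],0) if m.any() else '')
E
```

```text
position: [620.0, 11.7, 124.2]
force: [-0.6, 0.9, -2.6]
position: [620.2, 11.7, 124.7]
force: [-0.1, -0.6, -0.5]
opening: 72.7
finger_force: 0.0
time: 31.6
position: [520.0, -1.4, 193.8]
tool_rot: [[-0.13, 0.991, 0.0], [0.991, 0.13, 0.0], [0.0, 0.0, -1.0]]
force: [-0.2, 0.2, 0.6]
opening: 59.0
finger_force: 0.0
feed [619.   15.6] [65.2 60.7] -81.7 z 137.8 497
feed none
knob top 0
```

View pics/s9.png

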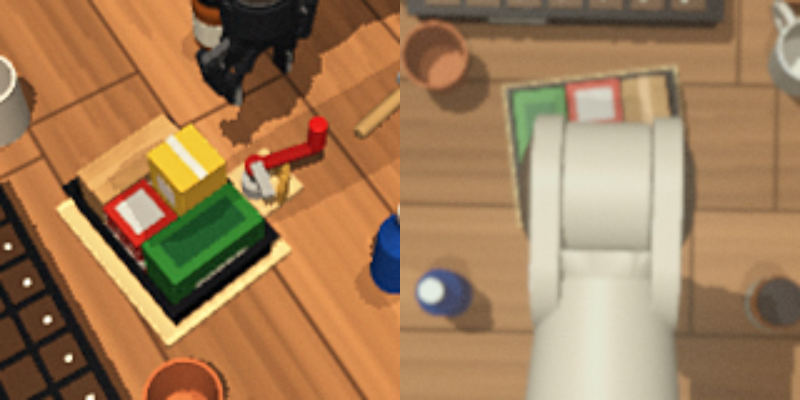

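The scene panel shows all four standing in the tray: feed at (187,165), tins at (140,210) and (205,240). The latch knob is still open at (318,132). Now I'll move over the knob and cage it between half-open fingers, tangent to its arc.

```bash
python3 -m jog '[[0.2,-0.2,0,-0.09,-0.06],[0.462,-0.48,0,-0.18,-0.06],[0.462,-0.48,0,-0.27,-0.06],[0.462,-0.48,0,-0.36,-0.06],[0.462,-0.48,0,-0.45,-0.06],[0.462,-0.48,0,-0.54,-0.06],[0.462,-0.48,0,-0.63,-0.06],[0.462,-0.48,0,-0.72,-0.06],[0.462,-0.48,0,-0.79,-0.06],[0.462,-0.48,0,-0.79,-0.06],[0.462,-0.48,0,-0.79,-0.06]]'
python3 - <<'E'
from h import *
plan((466.3,37.9,98,79))
q,e=look('scene','10'); W=world('scene',e); hs=cv2.cvtColor(q,cv2.COLOR_RGB2HSV)
m=((hs[:,:,0]<8)|(hs[:,:,0]>172))&(hs[:,:,1]>150)&(W[:,:,2]>80)&(abs(W[:,:,0]-465)<40)&(abs(W[:,:,1]-37)<50); print('knob',m.sum(),rect(W,m),W[m].max(0))
cv2.imwrite('pics/s10.png',cv2.resize(q[150:310,230:390],(500,500))[:,:,::-1])
E
```

```text
time: 32.8
position: [468.0, 38.4, 194.1]
tool_rot: [[-0.98, 0.201, -0.0], [0.201, 0.98, 0.0], [0.0, -0.0, -1.0]]
force: [1.0, -0.2, -0.2]
opening: 40.0
finger_force: 0.0
from [468.   38.4 194.1] 78.4
(466.3, 37.9, 98, 79) -> [ 0.016 -0.008  0.961 -0.007]
knob 77 (array([466.5,  42.2]), array([20.9, 20.3]), 70.2) [477.74600164  52.37997146 113.5289665 ]
```

View pics/s10.png

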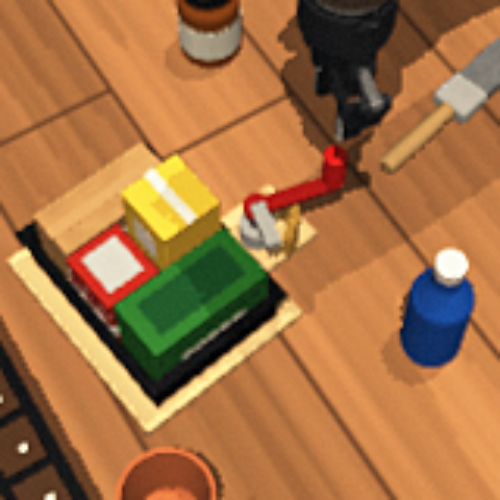

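The fingers are poised above the knob at (335,165), and all four items stand. The two views agree on the knob, so I'll descend and plan the arc.

```bash
python3 -m jog '[[0.01,0,0.4,-0.007,-0.06],[0.01,0,0.7,-0.007,-0.06],[0.01,0,0.9,-0.007,-0.06],[0.01,0,0.96,-0.007,-0.06],[0.01,0,0.96,-0.007,-0.06]]'
python3 - <<'E'
from h import *
P=np.array([539.7,23.8]); s=status.state(); R=np.array(s['tool_rot']); p=np.array(s['position'])
y0=np.rad2deg(np.arctan2(R[1,1],R[0,1]))
def rows(p,y0,hs):
    a=np.deg2rad(y0); ty=np.array([np.cos(a),np.sin(a)]); tx=np.array([-ty[1],ty[0]])
    for h in hs:
        th=np.deg2rad(187.8)-h; q=P+75*np.array([np.cos(th),np.sin(th)]); d=q-p[:2]
        print(round(h,2),np.round([d@tx/100,d@ty/100,0,-(np.rad2deg(th)-90-y0)/90],2))
    return q,np.rad2deg(th)-90
q,y=rows(p,y0,np.arange(.42,1.05,.1)); rows(q,y,np.arange(1.12,1.67,.1))
E
```

```text
time: 33.35
position: [466.1, 38.4, 97.9]
tool_rot: [[-0.982, 0.188, -0.001], [0.188, 0.982, -0.0], [0.001, -0.0, -1.0]]
force: [0.7, 0.4, 0.2]
opening: 40.3
finger_force: 0.0
0.42 [-0.    0.07  0.    0.06]
0.52 [-0.01  0.14  0.    0.12]
0.62 [-0.03  0.21  0.    0.19]
0.72 [-0.06  0.28  0.    0.25]
0.82 [-0.09  0.35  0.    0.31]
0.92 [-0.13  0.42  0.    0.38]
1.02 [-0.17  0.47  0.    0.44]
1.12 [-0.    0.07  0.    0.06]
1.22 [-0.01  0.15  0.    0.13]
1.32 [-0.03  0.22  0.    0.19]
1.42 [-0.06  0.29  0.    0.25]
1.52 [-0.09  0.36  0.    0.32]
1.62 [-0.13  0.42  0.    0.38]
```

```bash
python3 -m jog '[[0,0.07,0,0.06,-0.06],[-0.01,0.14,0,0.12,-0.06],[-0.03,0.21,0,0.19,-0.06],[-0.06,0.28,0,0.25,-0.06]]' | sed -n '2p;4,6p'
python3 - <<'E'
from h import *
q,e=look('scene','11'); W=world('scene',e); hs=cv2.cvtColor(q,cv2.COLOR_RGB2HSV)
m=((hs[:,:,0]<8)|(hs[:,:,0]>172))&(hs[:,:,1]>150)&(W[:,:,2]>55)&(W[:,:,0]<550)&(W[:,:,0]>430)&(abs(W[:,:,1]-60)<70); print('knob',m.sum(),W[m].min(0),W[m].max(0))
E
```

```text
position: [476.3, 61.4, 100.6]
force: [-19.7, -29.9, 20.2]
opening: 40.3
finger_force: 18.9
knob 130 [476.25023015  15.8915398   58.42668559] [549.71190853  84.18550064 146.74037493]
```

```bash
python3 -m jog '[[0,0,-0.05,0,-0.06],[0,0,-0.05,0,-0.06]]' | sed -n '2p;4,6p'
python3 - <<'E'
from h import *
q,e=look('scene','12'); cv2.imwrite('pics/s12.png',cv2.resize(q[170:270,270:390],(720,600),interpolation=cv2.INTER_CUBIC)[:,:,::-1])
E
```

```text
position: [477.3, 64.1, 105.1]
force: [-7.0, -5.6, 4.5]
opening: 40.1
finger_force: 4.0
```

View pics/s12.png

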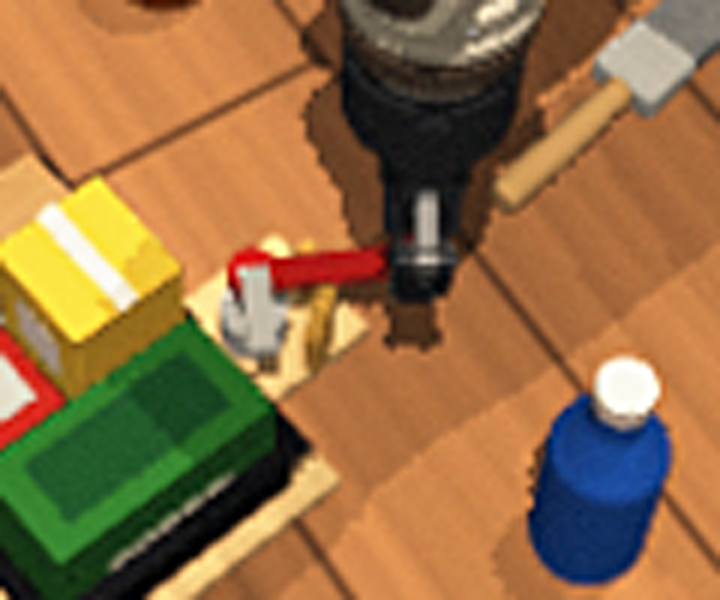

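The grip is caught between the fingers and has turned with the tool (bar end at (385,265)). Rising 5 mm with the cam dropped the force, so I'll keep following its height, more slowly.

```bash
python3 -m jog '[[0,0.035,-0.015,0.03,-0.06],[0,0.07,-0.025,0.06,-0.06],[-0.005,0.11,-0.035,0.1,-0.06],[-0.01,0.15,-0.045,0.13,-0.06],[-0.02,0.185,-0.055,0.16,-0.06],[-0.03,0.22,-0.065,0.19,-0.06],[-0.045,0.255,-0.07,0.22,-0.06],[-0.06,0.29,-0.07,0.25,-0.06],[-0.06,0.29,-0.07,0.25,-0.06]]' | sed -n '2p;4,6p'
python3 - <<'E'
from h import *
p=np.array(status.state()['position'])-[539.7,23.8,0]; print(np.hypot(*p[:2]), np.deg2rad(187.8)-np.arctan2(p[1],p[0]))
E
```

```text
position: [499.1, 85.9, 111.8]
force: [-0.1, -0.1, -0.0]
opening: 39.9
finger_force: 0.0
74.23137615655801 1.127856034460156
```

```bash
python3 -m jog '[[0,0.035,0,0.03,-0.06],[0,0.07,0,0.06,-0.06],[-0.005,0.11,0,0.1,-0.06],[-0.01,0.15,0.01,0.13,-0.06],[-0.02,0.185,0.03,0.16,-0.06],[-0.03,0.22,0.05,0.19,-0.06],[-0.045,0.255,0.07,0.22,-0.06],[-0.06,0.29,0.1,0.25,-0.06],[-0.09,0.36,0.13,0.32,-0.06],[-0.11,0.39,0.13,0.35,-0.06],[-0.11,0.39,0.13,0.35,-0.06]]' | sed -n '2p;4,6p'
python3 - <<'E'
from h import *
p=np.array(status.state()['position'])-[539.7,23.8,0]; print(np.hypot(*p[:2]), np.deg2rad(187.8)-np.arctan2(p[1],p[0]))
q,e=look('scene','13'); cv2.imwrite('pics/s13.png',cv2.resize(q[170:270,270:390],(720,600),interpolation=cv2.INTER_CUBIC)[:,:,::-1])
E
```

```text
position: [535.8, 98.5, 98.1]
force: [-10.2, -0.7, 4.3]
opening: 40.3
finger_force: 5.0
74.8301171173502 1.6553552599593613
```

```bash
python3 -m jog '[[0,-0.05,0,0,-0.06],[0,-0.06,0,0,-0.06],[0,-0.06,-0.3,0,-0.06],[0,-0.06,-0.7,0,-0.06],[0,-0.06,-1,0,-0.06],[0,-0.06,-1,0,-0.06]]' | sed -n '2p;4,6p'
python3 -m jog '[[0,-0.5,0,0,-0.06],[0,-1,0,0,-0.06],[0,-1,0,0,-0.06],[0,-1,0,0,-0.06]]' | sed -n '1,2p'
python3 - <<'E'
from h import *
q,e=look('scene','14'); cv2.imwrite('pics/s14.png',cv2.resize(q[150:290,220:390],(728,600),interpolation=cv2.INTER_CUBIC)[:,:,::-1])
W=world('scene',e); hs=cv2.cvtColor(q,cv2.COLOR_RGB2HSV)
r=((hs[:,:,0]<8)|(hs[:,:,0]>172))&(hs[:,:,1]>150)&(W[:,:,0]<560)&(W[:,:,0]>430)&(abs(W[:,:,1]-60)<80)
m=r&(W[:,:,2]>85); print(m.sum(),rect(W,m),W[m].max(0),np.median(W[r][:,2])) 
k=np.array(rect(W,m&(W[:,:,2]>95))[0])+[.7,-3]-[539.7,23.8]; print(k,np.deg2rad(187.8)-np.arctan2(k[1],k[0]))
p,d=look('top','14'); tops('scene',q,e,dict(feed=(298,216,139)))
tops('top',p,d,dict(bottle=(257,197,155),jar=(391,202,110),cpot=(255,100,75),mug=(403,103,90)))
E
```

```text
position: [532.8, 98.7, 202.8]
force: [-0.1, 0.8, 0.4]
opening: 39.9
finger_force: 0.0
time: 37.1
position: [430.7, 93.7, 197.9]
62 (array([499.3, 101.8]), array([71.7, 19.4]), -2.2) [535.15814073 110.67312455 553.00525133] 61.55331731200408
[-39.9  73.2] 1.2078724780318137
feed [619.   14.8] [64.4 60.5] -81.7 z 138.0 496
bottle none
jar [ 456.6 -197.9] [55.5 52.8] -44.2 z 109.5 303
cpot [741.3 210.8] [77.9 77.8] 45.4 z 73.7 146
mug [ 753.2 -229.1] [74.3 73.8] 2.5 z 88.5 145
```

View pics/s14.png

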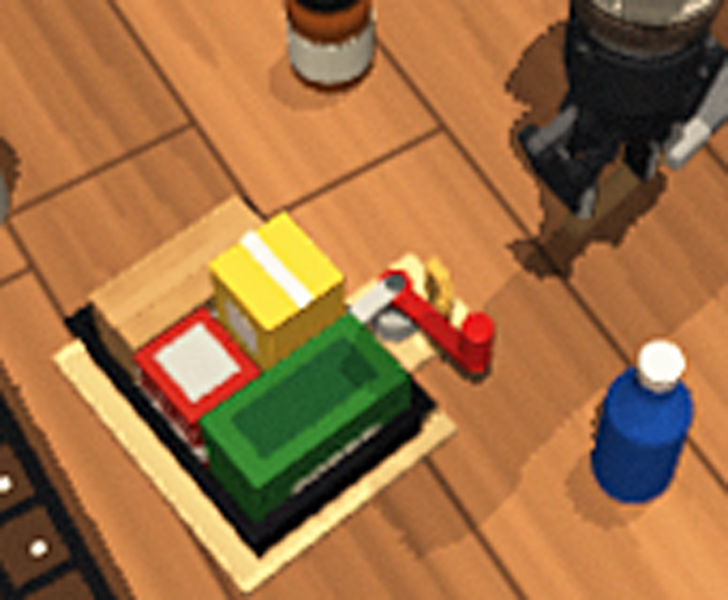

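The picture shows the handle swung to the +y side (grip at (480,340)) with all four items standing. An outlier spoiled the angle, so I'll refine it.

```bash
python3 - <<'E'
from h import *
for t in ('0','14'):
    f=np.load(f'scene{t}.npz');q,e=f['p'],f['d']; W=world('scene',e); hs=cv2.cvtColor(q,cv2.COLOR_RGB2HSV)
    r=((hs[:,:,0]<8)|(hs[:,:,0]>172))&(hs[:,:,1]>150)&(W[:,:,0]<560)&(W[:,:,0]>440)&(abs(W[:,:,1]-60)<80)&(W[:,:,2]<125)
    k=W[r&(W[:,:,2]>85)]; zt=np.percentile(k[:,2],90); c=np.array(rect(W,r&(W[:,:,2]>85))[0])+[.7,-3]-[539.7,23.8]
    pv=W[r&(np.hypot(W[:,:,0]-539.7,W[:,:,1]-26)<15)]
    print(t,len(k),'ztop',zt,k[:,2].max(),'h',np.deg2rad(187.8)-np.arctan2(c[1],c[0]),np.hypot(*c),'pivot z',np.median(pv[:,2]))
E
```

```text
0 68 ztop 110.63336547388792 114.459297382116 h 0.35451089864971097 73.85397755029861 pivot z 65.10591751907077
14 61 ztop 105.99680506000607 109.22766610057363 h 1.5191440470303252 75.52780944791131 pivot z 60.917604095011825
```

```bash
python3 -c "
from plant import robot; print(robot.sign_off())"
```

```text
the job is handed in; nothing more can be done
None
```

I handed the job in after about 37 s: both tins and both cartons stand flat in the tray, and the latch reads about 1.5 rad and roughly 5 mm below its open height, so it is in its notch. The robot is clear of everything; the hand-in gave no pass/fail result, and I re-measured only the jar, terracotta pot and mug (all unmoved), not the bottle, black pot or green pot.

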